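Fit the axle of a bakery rack's caster

ROBOT

A 6-joint arm with a two-finger parallel gripper is mounted at the origin on the work surface. World frame = base frame: x ahead of the robot, y to its left, z up, the work surface at z = 0. Lengths are in m, angles in rad, forces in N, time in s.
With the tool pointing down it reaches from about 0.275 to 0.875 m from the base axis. Payload 12.5 kg.
Tool frame: the origin (TCP) lies at the very end of the fingers, on their centre line; the grasp point (between the pads) lies 19 mm behind it; x points along the fingers, y is the direction in which the jaws open and shut, and the axes are right-handed (so a half turn about x gives the same grasp; the last joint's range is limited). The gripper opens to 85 mm and grips with 20 to 120 N. Pads are 22 mm wide; open, the fingers measure 114 mm over their backs; the gripper's body (76 mm by 85 mm) begins 54 mm behind the grasp point. The pads swing forward as they close: fully open they stand 13 mm farther back than shut.
Start: joints at [1.257, 0.351, 1.652, -0, 1.139, -0.085], TCP at [0.125, 0.536, 0.207] pointing down, gripper open.
Joint ranges: [-2.75, 2.75], [-0.79, 2.1], [0.01, 2.65], [-1.57, 4.71], [0.07, 3.14], [-2.87, 2.87]. Speed limits (rad/s): [2.22, 2.22, 2.79, 3.14, 3.14, 3.14].

INTERFACE

Orientations are given as a 3x3 rotation matrix whose columns are the frame's x, y, z axes.
In Python, from bench import manip gives the robot as it stands. Calls block until the motion is done:
- manip.move_ptp(position, orientation): joint-space move of the TCP to a pose.
- manip.move_l(position, attitude=None, max_speed=0.15): straight line of the TCP; attitude=None keeps the orientation; max_speed is the mean speed in m/s.
- manip.move_j(angles): joint-space move.
- manip.set_gripper(opening, effort=None): opening from 0.0 (shut) to 1.0 (fully open); effort is the grip in N (None keeps the last); returns when the fingers have stopped.
- manip.dwell(seconds).
- manip.inverse_kinematics(position, orientation): joint angles nearest the present ones, or None.
- manip.grab_frame(name): name is "side" or "top" or "wrist"; returns (picture, depth): 400x640x3 uint8, red, green, blue; 400x640 float32, m along the optical axis (not along the pixel's ray), 0 where there is no reading.
- manip.get_calibration(name): a dict with "camera_matrix" (3x3 intrinsics, pixels), "R" (3x3) and "t" (3): a world point X has camera coordinates R X + t. Camera axes: x right, y down, z forward; pixel columns grow to the right and rows downward; lengths in m; the calibration is good to about 2 mm. A picture is of the moment at which its call begins: read the wrist's pose just before it. get_calibration takes no time and is no camera call; for the wrist camera it gives the pose at the moment of the call.
A pose or a line that the arm cannot do raises manip.Unreachable and nothing moves.
- manip.sign_off(): hands the job in, once; it reports no verdict.
Trained networks look in the newest picture that a camera, given by its name, has taken for a name from the list of things; names that differ only in an ending like _2 or _b are one class to them, and where a whole thing is asked for, a point or a joint stands for the part that bears it (a point fixed in the world has none). Each returns a list of dicts, best first, with "confidence" (0 to 1); they miss things now and then, are a little off and sometimes report something else, mostly with a low value. They report only what shows in the picture. A call takes as long as a camera call. They do not tell look-alikes from the thing itself.
- manip.look_for(camera, name): "at" ([x, y, z] in m, in world coordinates, good to about 4 mm: the middle of the surface that is visible of it).
Readings, each from a call of its own:
- manip.current_time(): time.
- manip.current_qpos(): joint angles.
- manip.current_joint_vel(): joint speeds.
- manip.current_joint_torque(): joint torques, N m.
- manip.current_ee_pos(): TCP position.
- manip.current_tcp_rot(): TCP orientation.
- manip.current_force(): force on the tool from outside, world axes, zero at the start.
- manip.current_ft_torque(): the same for the moment, N m.
- manip.current_grip_width(): opening from 0.0 (shut) to 1.0 (fully open).
Only numpy, scipy, OpenCV 4.12 (cv2) and the standard library are available. Lean on these libraries where they do the work, as an engineer would, in place of code of your own. Each camera call takes 0.05 s, during which the arm holds its last target.

TASK

A wheel of the baguette rack is being put back together on the bench: take the red-gripped axle out of the wooden stand and thread it straight down through the caster's upper ear, the loose wheel and the lower ear. Press it fully home with its flange flat on the ear, bearing down on it for about a second with some 20 N, then let go; it must never be forced against the caster with more than 28 N. Leave the other two pins in the stand and everything else on the bench where they are.

Things in the scene. Friction and masses are not known exactly. Their poses are not given: they have to be found in the camera images.
- axle: Axle: smooth steel shank 16 mm thick reaching 72 mm below a round flange (36 mm across, 5 mm thick), RED flat-sided grip on top, 0.24 kg. Origin: centre of the flange's underside, z up the axle. It starts upright in one of the stand's three sockets, flange on the stand's top, its y along the row within 0.15 rad. The shank's last 18 mm taper to a blunt 5 mm tip.
- axle_grip (a point): Middle of the axle's red grip, 25 mm above the axle's origin. The grip is 18 mm thick (axle's x) by 30 mm wide (y) and reaches from 5 to 45 mm above the origin, all above the flange. Take it from above across the 18 mm (a finger at +x and at -x), in its upper half.
- axle_tip (a point): Middle of the axle's lower tip, 72 mm below the axle's origin.
- stand: Pale wooden block, 70 (x) by 190 (y) by 80 mm high, fixed to the bench; origin at the centre of its underside. Three upright sockets in a row along its y at -65, 0 and +65 mm, 76 mm deep and 18 mm wide; each holds one pin, and which is where varies.
- cradle: Low wooden cradle fixed to the bench (130 x 110 x 28 mm); origin at bench height on the nominal upright hole line. The grey caster is clamped in it on its side, but its real hole line may lie up to 3 mm off in the cradle's x and also 3 mm in y: find it by feel or sight. Heights over the bench: lower ear 30-38 mm, wheel 40-70, upper ear 72-80 (60 x 56 mm). All rigid.
- upper_mark (a point): Nominal centre of the upper ear's hole, level with the ear's top face, 80 mm above the bench (exact in height). The real hole, 17.5 mm wide, is up to 3 mm off it in the cradle's x and in y. When home, the axle's flange underside is at this height. The caster's upright mounting plate stands 96 to 104 mm from the hole in +x, 92 mm wide, top 92 mm above the bench.
- lower_mark (a point): Nominal centre of the lower ear's 17.5 mm hole, 38 mm up; the real one is straight below the real upper hole. Between the ears lies the black-tyred wheel (100 mm across, bore 17.5 mm), loose: its bore may be up to 3 mm off the ears' holes in x and in y. It takes 2.5 to 4 N sideways to shift, more when fast; the axle's taper, pushed down slowly, centres it.
- cup_seat (a point): Nominal place of the axle's tip when home, 8 mm above the bench below the holes. A stiff brass retaining cup stands here, its top at first 7 to 10 mm higher; the tip must push it down, which takes about 10 N (and 2.5 N more per 10 mm/s), until the flange lands on the upper ear.
- pin_black: Another pin, of the same shape above its flange but with a BLACK grip whose top is 125 mm above the bench; stays in the stand. Origin as the axle's.
- pin_blue: Another pin, with a BLUE grip whose top is 125 mm above the bench; stays in the stand. Origin as the axle's.
- spare_tyre: Bystander: black rubber ring 100 mm across, 30 mm high, origin under its centre.
- grease_jar: Bystander: yellow jar 60 mm across, 70 mm high, origin under its centre.
- wrench: Bystander: steel wrench 190 mm long, lying on the bench.
- scraper: Bystander: steel dough scraper with a white handle, 100 by 120 mm, 22 mm high.
- nut: Bystander: plain steel ring-shaped spacer 30 mm across, 12 mm high, lying between the task's things.
Things that resemble listed ones, but are neither listed nor needed, are in the scene too. There is more than one size of the axle; the job needs the largest.

How it is judged:
On the way, in this order (a step that is already met when the one before it is completed fails the run):
1. the axle is lifted clear out of the stand (height (world z) of axle_tip above 0.083 m), for 0.1 s.
2. the axle's tip has passed down through the upper ear, the wheel and into the lower ear (z of axle_tip in the frame of upper_mark below -0.045 m and horizontal distance between axle_tip and upper_mark below 0.0065 m and angle between the z axis of axle and the z axis of cradle, either way round below 0.07 rad), for 0.05 s.
3. the axle is pressed home: flange on the ear (within 1.5 mm), borne down on with more than 15 N for 0.5 s (z of axle in the frame of upper_mark below 0.0015 m and horizontal distance between axle and upper_mark below 0.0065 m and contact force between axle and cradle above 15 N), for 0.5 s.
At the end, for the whole second after the job is handed in: The axle rests through both ears and the wheel, flange flat on the upper ear (height within 1.5 mm; within 6.5 mm of the nominal mark, which covers the caster's play; tilt under 0.05 rad); the other two pins are in their sockets (within 12 mm), bystanders where they were (within 30 mm) (z of axle in the frame of upper_mark below 0.0015 m and horizontal distance between axle and upper_mark below 0.0065 m and angle between the z axis of axle and the z axis of cradle, either way round below 0.05 rad and linear speed of axle below 0.02 m/s and distance of each of pin_black, pin_blue from where it was at the start of the episode below 0.012 m and distance of each of spare_tyre, grease_jar, wrench, scraper, nut from where it was at the start of the episode below 0.03 m); the robot touches nothing.
It fails at once if the axle is forced against the caster (ears, wheel or cup) with more than 28 N (contact force between axle and cradle above 28 N).
It fails at once if the robot presses on the caster itself with more than 20 N (contact force between any of the fingers, the arm and cradle above 20 N).
It fails at once if another pin is pulled from its socket or a bystander is disturbed (moved 30 mm) (distance of any of spare_tyre, grease_jar, wrench, scraper, nut, pin_black, pin_blue from where it was at the start of the episode above 0.03 m).
It also fails if it takes over 72 s, if anything falls off the work surface, if the arm or the gripper's body presses on something with over 40 N, if the wrist force passes 120 N, or if a joint passes its speed limit or range.

## Working session

There is one attempt and no reset: what is moved stays moved. The work goes in short steps, each a Python script; the robot and the scene stay as the last script left them, time stands still between calls to the robot, and variables do not carry over. Pictures are saved under pics/ and viewed, and the job is handed in when it is done.

```bash
ls; mkdir -p pics; python3 - <<'E'
from bench import manip
import cv2
for n in ("top","side","wrist"):
    p,d=manip.grab_frame(n)
    cv2.imwrite(f"pics/{n}0.png",p[:,:,::-1])
    c=manip.get_calibration(n); print(n,c)
print(manip.current_time(),manip.current_tcp_rot(),manip.current_ee_pos(),manip.current_force())
E
```

```text
pics
top {'camera_matrix': array([[395.16988159,   0.        , 312.85975423],
       [  0.        , 395.16988159, 202.86294088],
       [  0.        ,   0.        ,   1.        ]]), 'R': array([[ 0.02311957, -0.99965469,  0.01248915],
       [-0.99138427, -0.0245358 , -0.1286671 ],
       [ 0.1289291 , -0.00940682, -0.9916092 ]]), 't': array([-0.02363284,  0.59029739,  1.2490955 ])}
side {'camera_matrix': array([[435.84717378,   0.        , 323.87928126],
       [  0.        , 435.84717378, 207.36029743],
       [  0.        ,   0.        ,   1.        ]]), 'R': array([[-0.99451038, -0.10455753,  0.0041028 ],
       [-0.07223745,  0.65767118, -0.74983356],
       [ 0.07570245, -0.74601363, -0.66161378]]), 't': array([0.58351735, 0.13240267, 1.16910506])}
wrist {'camera_matrix': array([[320.26360409,   0.        , 317.18602266],
       [  0.        , 320.26360409, 199.8479202 ],
       [  0.        ,   0.        ,   1.        ]]), 'R': array([[ 0.22634907,  0.97404564, -0.0010936 ],
       [ 0.92847094, -0.21541872,  0.30254998],
       [ 0.2944619 , -0.06949728, -0.95313289]]), 't': array([-0.54899234, -0.04031827,  0.3803083 ])}
0.15 [[-2.59280940e-04  2.26812688e-01  9.73938364e-01]
 [-8.06859016e-04  9.73938033e-01 -2.26812825e-01]
 [-9.99999641e-01 -8.44639192e-04 -6.95177065e-05]] [0.12463343 0.53542624 0.20710454] [-1.24160579  0.12354635 -0.72493017]
```

View pics/top0.png

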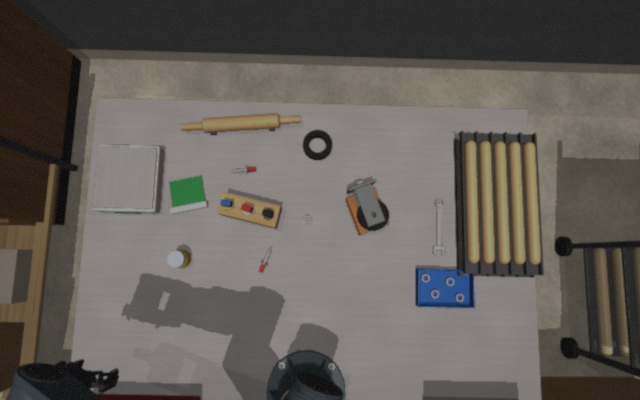

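View pics/side0.png

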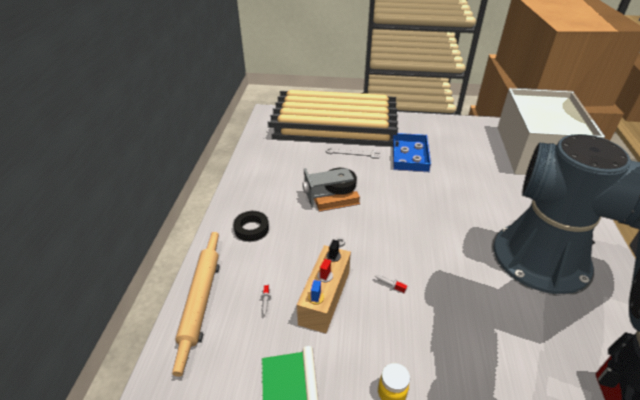

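View pics/wrist0.png

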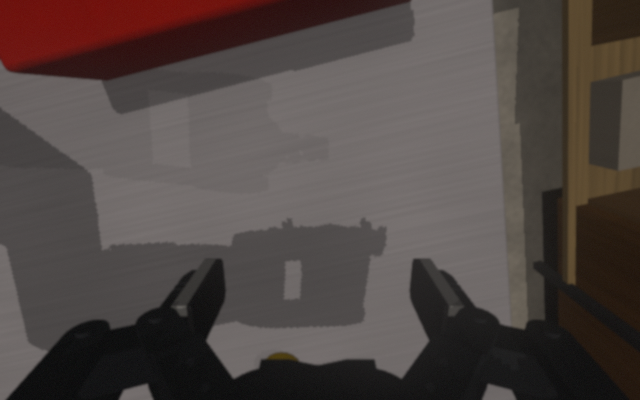

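The top picture shows the stand with blue (227,202), red (247,208) and black (268,213) grips. The caster's ear hole is at about (374,215). Other red things are the small red-handled parts lying at (245,170) and (265,260). The upright red grip in the stand fits the description, so I'll check it in a crop.

```bash
cat > h.py <<'E'
from bench import manip
import numpy as np, cv2
def ray(cal,u,v):
    K=cal["camera_matrix"];R=cal["R"];t=cal["t"]
    d=R.T@np.linalg.solve(K,[u,v,1.]); return -R.T@t,d
def at_z(cal,u,v,z):
    o,d=ray(cal,u,v); return o+d*(z-o[2])/d[2]
def at_d(cal,u,v,dep):
    o,d=ray(cal,u,v); return o+d*dep
def proj(cal,X):
    c=cal["R"]@np.asarray(X)+cal["t"]; p=cal["camera_matrix"]@c; return p[:2]/p[2]
def Rdown(a):  # jaw direction y at angle a in world xy
    y=np.array([np.cos(a),np.sin(a),0]);x=np.array([0,0,-1.]);return np.column_stack([x,y,np.cross(x,y)])
E
python3 - <<'E'
from h import *
for n,box in (("top",(205,150,295,280)),("side",(290,220,420,340))):
    p,d=manip.grab_frame(n);cal=manip.get_calibration(n)
    for nm in("axle","pin_black","pin_blue","stand","cradle","nut","spare_tyre","grease_jar"):
        print(n,nm,[(np.round(r["at"],3),round(r["confidence"],2)) for r in manip.look_for(n,nm)][:3])
    hsv=cv2.cvtColor(p,cv2.COLOR_RGB2HSV)
    red=(((hsv[...,0]<8)|(hsv[...,0]>172))&(hsv[...,1]>150)&(hsv[...,2]>60)).astype(np.uint8)
    k,l,s,c=cv2.connectedComponentsWithStats(red)
    for i in range(1,k):
        if s[i,4]>8:
            m=(l==i)&(d>0); vs,us=np.nonzero(m)
            P=np.array([at_d(cal,u,v,d[v,u]) for u,v in zip(us,vs)]); print(n,c[i],s[i,4],np.median(P,0).round(3),P[:,2].max().round(3))
    x0,y0,x1,y1=box
    cv2.imwrite(f"pics/{n}_c.png",cv2.resize(p[y0:y1,x0:x1,::-1],None,fx=4.5,fy=4.5,interpolation=cv2.INTER_CUBIC))
    if n=="top": cv2.imwrite("pics/top_cast.png",cv2.resize(p[165:245,335:405,::-1],None,fx=7,fy=7,interpolation=cv2.INTER_CUBIC))
    if n=="side": cv2.imwrite("pics/side_cast.png",cv2.resize(p[155:220,290:370,::-1],None,fx=8,fy=8,interpolation=cv2.INTER_CUBIC))
E
```

```text
top axle [(array([0.705, 0.217, 0.022]), 0.46)]
top pin_black []
top pin_blue [(array([0.619, 0.414, 0.006]), 0.49)]
top stand [(array([0.556, 0.189, 0.079]), 0.76), (array([0.616, 0.411, 0.006]), 0.47)]
top cradle [(array([ 0.581, -0.175,  0.071]), 0.92)]
top nut [(array([0.547, 0.01 , 0.01 ]), 0.56)]
top spare_tyre [(array([ 0.793, -0.018,  0.03 ]), 0.57)]
top grease_jar [(array([0.403, 0.409, 0.07 ]), 0.55)]
top [250.96428571 168.53571429] 28 [0.703 0.199 0.018] 0.024
top [246.05882353 207.41176471] 51 [0.561 0.194 0.123] 0.13
top [261.42105263 268.        ] 19 [0.377 0.152 0.021] 0.025
side axle [(array([0.698, 0.224, 0.016]), 0.75), (array([0.565, 0.201, 0.108]), 0.53), (array([0.394, 0.147, 0.012]), 0.52)]
side pin_black [(array([0.538, 0.005, 0.011]), 0.65), (array([0.547, 0.144, 0.107]), 0.55)]
side pin_blue [(array([0.576, 0.269, 0.112]), 0.73)]
side stand [(array([0.56 , 0.248, 0.081]), 0.63), (array([ 0.581, -0.161,  0.054]), 0.24)]
side cradle [(array([ 0.582, -0.158,  0.056]), 0.88), (array([0.537, 0.006, 0.008]), 0.42)]
side nut []
side spare_tyre [(array([ 0.795, -0.003,  0.03 ]), 0.57), (array([0.54 , 0.006, 0.008]), 0.26)]
side grease_jar [(array([0.406, 0.43 , 0.065]), 0.68)]
side [324.93209877 267.99382716] 162 [0.564 0.205 0.121] 0.128
side [400.12987013 286.45454545] 77 [0.383 0.158 0.021] 0.028
side [265.8        288.76666667] 30 [0.707 0.202 0.022] 0.026
side [601.51851852 369.61111111] 54 [-0.018  0.341  0.036] 0.061
side [611.43946188 392.8161435 ] 223 [-0.018  0.392  0.038] 0.068
```

View pics/side_c.png

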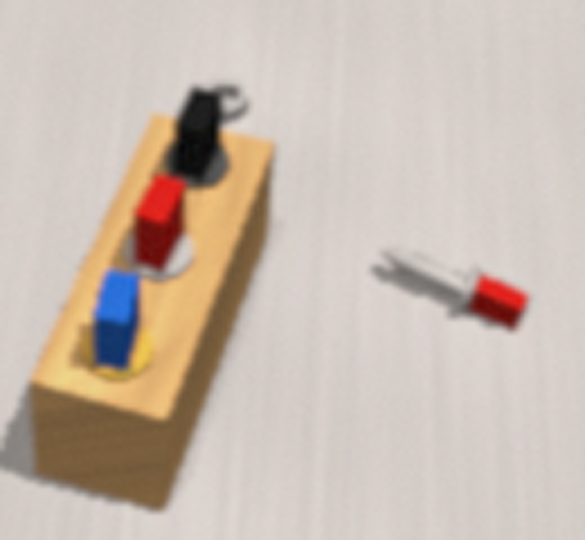

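View pics/top_cast.png

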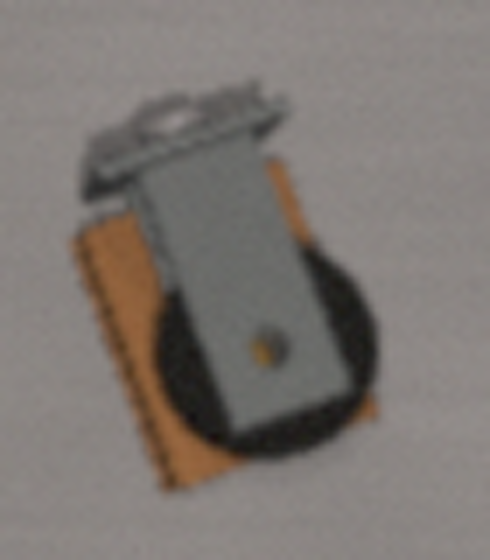

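View pics/side_cast.png

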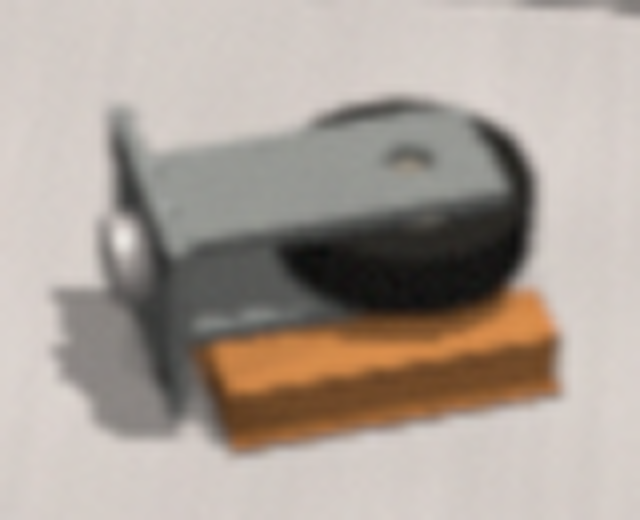

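The middle, red-gripped pin stands upright in the stand. The other red ones lie on the bench with shorter shanks. The hole is at about (373,215) in the top view. Next I'll measure both, then take a close look with the wrist camera.

```bash
python3 - <<'E'
from h import *
c=manip.get_calibration("wrist");T=manip.current_tcp_rot();p=manip.current_ee_pos()
C=-c["R"].T@c["t"]; print("cam in tool",T.T@(C-p),"axis",T.T@c["R"][2], "imgx",T.T@c["R"][0]); print("tcp px",proj(c,p),proj(c,p+T[:,0]*.1))
ct=manip.get_calibration("top"); cs=manip.get_calibration("side")
print("hole top",at_z(ct,373.2,214.6,.08),"hole side",at_z(cs,290+408/8,155+157/8,.08))
# caster axis direction: ear edges in top crop
a=[at_z(ct,335+x/7,165+y/7,.08) for x,y in((137,180),(235,432),(262,150),(352,388))]
for i,j in((1,0),(3,2),(1,3)):
    v=a[j]-a[i];print(np.degrees(np.arctan2(v[1],v[0])),np.linalg.norm(v))
# stand corners side crop
b=[at_z(cs,290+x/4.5,220+y/4.5,.08) for x,y in((157,116),(274,143),(165,418),(33,382))]
print(np.round(b,3)); v=b[0]-b[3];w=b[1]-b[2];print(np.degrees(np.arctan2(v[1],v[0])),np.degrees(np.arctan2(w[1],w[0])),np.mean(b,0))
E
```

```text
cam in tool [-0.16701165 -0.00050857 -0.07685194] axis [ 9.53110328e-01 -3.01237459e-05  3.02623037e-01] imgx [ 1.75587719e-04  9.99999882e-01 -4.53470849e-04]
tcp px [318.06910864 239.70942924] [317.78631921 191.13619098]
hole top [ 0.55275031 -0.19970892  0.08      ] hole side [ 0.55631287 -0.1981673   0.08      ]
21.696678998897063 0.12169186993346612
20.84739283319282 0.11477076429276614
-68.1745776812132 0.05652622506273313
[[0.574 0.099 0.08 ]
 [0.509 0.112 0.08 ]
 [0.55  0.295 0.08 ]
 [0.616 0.282 0.08 ]]
-102.80334162374629 -102.70861421481443 [0.56213109 0.19684113 0.08      ]
```

```bash
python3 - <<'E'
from h import *
for a in (-12.8,167.2):
    R=Rdown(np.radians(a))
    for p in ((.554,-.199,.22),(.562,.197,.25),(.562,.197,.09)):
        q=manip.inverse_kinematics(np.array(p),R);print(a,p,None if q is None else np.round(q,2))
R=Rdown(np.radians(-12.8))
try:
    manip.move_ptp(np.array([.554,-.199,.22]),R)
except Exception as e: print(e)
c=manip.get_calibration("wrist");p,d=manip.grab_frame("wrist")
cv2.imwrite("pics/w1.png",p[:,:,::-1]);np.savez("w1.npz",p=p,d=d,**c)
print(manip.current_time(),manip.current_ee_pos(),proj(c,[.554,-.199,.08]),manip.current_force())
E
```

```text
-12.8 (0.554, -0.199, 0.22) [-0.42  0.41  1.53 -0.    1.2  -0.2 ]
-12.8 (0.562, 0.197, 0.25) [ 0.26  0.4   1.48 -0.    1.27  0.48]
-12.8 (0.562, 0.197, 0.09) [ 0.26  0.57  1.63 -0.    0.94  0.48]
167.2 (0.554, -0.199, 0.22) None
167.2 (0.562, 0.197, 0.25) [ 0.26  0.4   1.48 -0.    1.27 -2.66]
167.2 (0.562, 0.197, 0.09) [ 0.26  0.57  1.63 -0.    0.94 -2.66]
4.0833 [ 0.55419299 -0.19841049  0.22000484] [316.54157809 180.54997677] [-0.05333258 -0.18641071 -0.16883028]
```

View pics/w1.png

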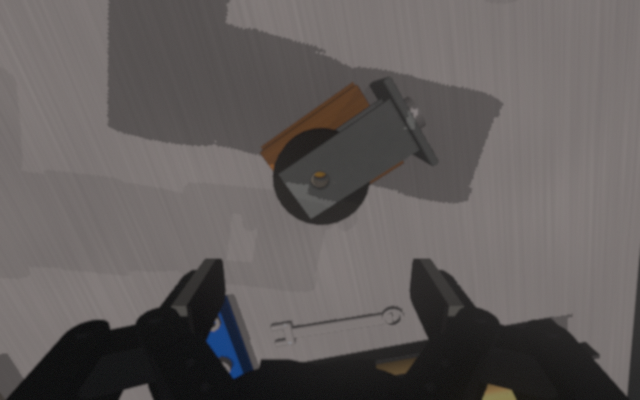

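The hole shows at about (320,180), right where expected. I'll refine it, then look at the axle from the same attitude.

```bash
python3 - <<'E'
from h import *
z=np.load("w1.npz");p=z["p"];c={k:z[k] for k in("camera_matrix","R","t")}
cv2.imwrite("pics/w1c.png",cv2.resize(p[155:205,290:350,::-1],None,fx=12,fy=12,interpolation=cv2.INTER_NEAREST))
print(z["d"][170:190:3,308:332:3].round(3))
R=Rdown(np.radians(-12.8))
manip.move_ptp(np.array([.562,.197,.26]),R)
c=manip.get_calibration("wrist");p,d=manip.grab_frame("wrist")
cv2.imwrite("pics/w2.png",p[:,:,::-1]);np.savez("w2.npz",p=p,d=d,**c)
cv2.imwrite("pics/w2c.png",cv2.resize(p[120:240,250:400,::-1],None,fx=5,fy=5,interpolation=cv2.INTER_NEAREST))
print(manip.current_time(),manip.current_ee_pos())
E
```

```text
[[0.312 0.313 0.312 0.311 0.313 0.312 0.312 0.313]
 [0.314 0.313 0.315 0.377 0.376 0.378 0.314 0.313]
 [0.315 0.315 0.359 0.393 0.393 0.364 0.358 0.315]
 [0.315 0.324 0.345 0.36  0.359 0.359 0.354 0.315]
 [0.316 0.318 0.333 0.346 0.349 0.35  0.344 0.317]
 [0.317 0.318 0.323 0.335 0.338 0.339 0.321 0.315]
 [0.318 0.318 0.318 0.32  0.32  0.319 0.317 0.318]]
5.6083 [0.56230348 0.19592179 0.25983946]
```

View pics/w1c.png

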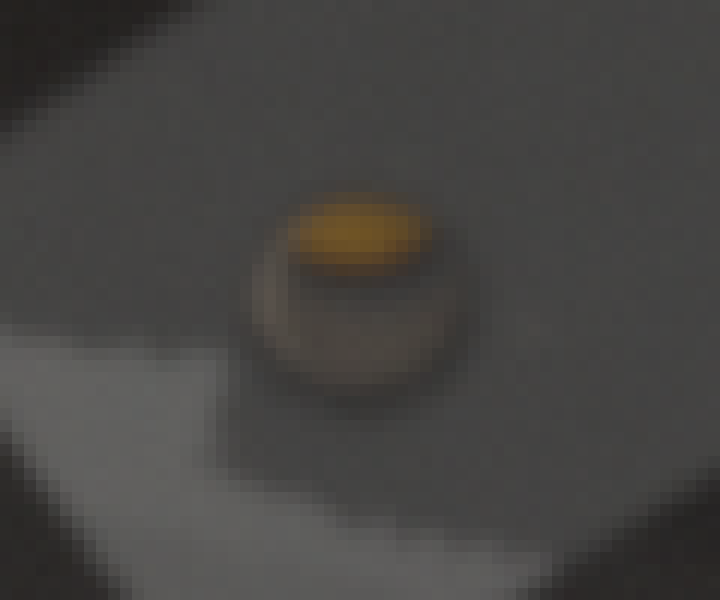

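View pics/w2c.png

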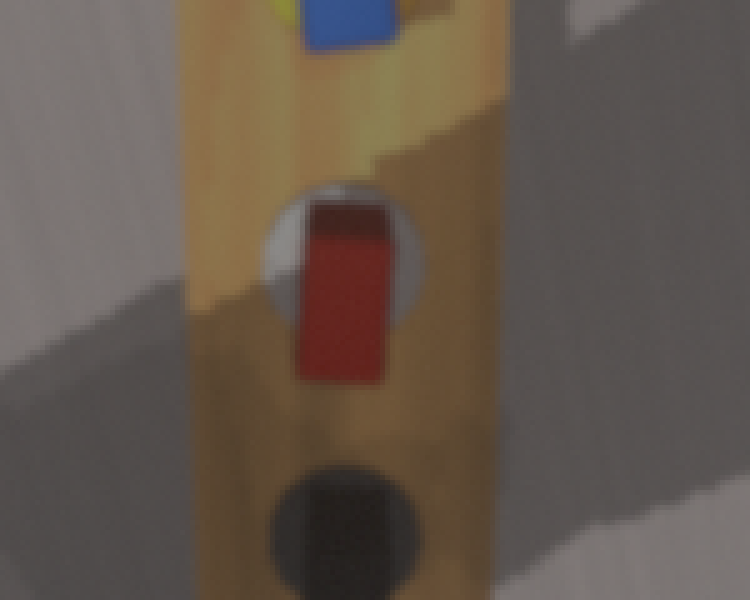

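Crop w1c: the hole outline is centred at about (319.5,179.2). Crop w2c: the red grip's top-face corners are (308,237), (392,237), (383,382) and (298,380), turned about 4° from the row, with the flange round it.

```bash
python3 - <<'E'
from h import *
z=np.load("w1.npz");c={k:z[k] for k in("camera_matrix","R","t")}
H=at_z(c,319.6,179.2,.08);print("hole",H, "width", np.linalg.norm(at_z(c,290+243/12,179,.08)-at_z(c,290+475/12,179,.08)))
z=np.load("w2.npz");c={k:z[k] for k in("camera_matrix","R","t")}
P=[at_z(c,250+x/5-.4,120+y/5-.4,.125) for x,y in((308,237),(392,237),(383,382),(298,380))]
m=np.mean(P,0);print("grip",m,np.linalg.norm(P[0]-P[1]),np.linalg.norm(P[0]-P[3]))
for v in (P[0]-P[3],P[1]-P[2]): print("y axis",np.degrees(np.arctan2(v[1],v[0])))
print("flange",at_z(c,250+345/5-.4,120+262/5-.4,.085))
x=P[1]-P[0]; 
print(np.degrees(np.arctan2(x[1],x[0])))
E
```

```text
hole [ 0.55724355 -0.19832643  0.08      ] width 0.019054657226699773
grip [0.56410239 0.19514319 0.125     ] 0.016090913586367706 0.0287115888601897
y axis 72.91008080849922
y axis 74.26115058827305
flange [0.56430896 0.19560906 0.085     ]
-12.820227917154677
```

```bash
python3 - <<'E'
from h import *
R=Rdown(np.radians(-16.4))
g=np.array([.5643,.1954,.097])
manip.move_ptp(g+[0,0,.06],R)
manip.move_l(g,max_speed=.06)
print(manip.current_force(),manip.current_ee_pos())
manip.set_gripper(0.0,100)
print(manip.current_grip_width(),manip.current_force(),manip.current_time())
manip.move_l(g+[0,0,.03],max_speed=.05)
print(manip.current_force(),manip.current_grip_width())
manip.move_l(g+[0,0,.14],max_speed=.12);manip.dwell(.2)
print(manip.current_force(),manip.current_grip_width(),manip.current_ee_pos(),manip.current_time())
for n in("wrist","side"):
    p,d=manip.grab_frame(n); cv2.imwrite(f"pics/{n}3.png",p[:,:,::-1])
    np.savez(f"{n}3.npz",p=p,d=d,**manip.get_calibration(n))
E
```

```text
[ 0.49191791 -0.17356616 -0.49240944] [0.5645594  0.19545634 0.09739422]
0.15985101769479276 [-3.22492166  0.52477968  5.6277903 ] 7.925
[ 0.34973489 -0.17021408 -1.52330295] 0.1577359937586779
[ 0.04158998 -0.30890232 -1.95251973] 0.15789694888313804 [0.56408086 0.19534738 0.23635132] 9.9417
```

View pics/wrist3.png

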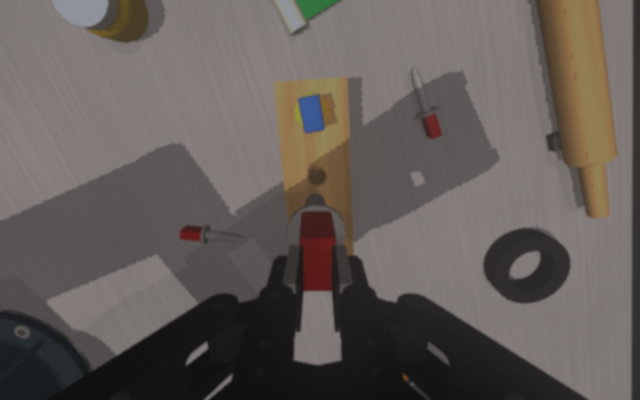

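View pics/side3.png

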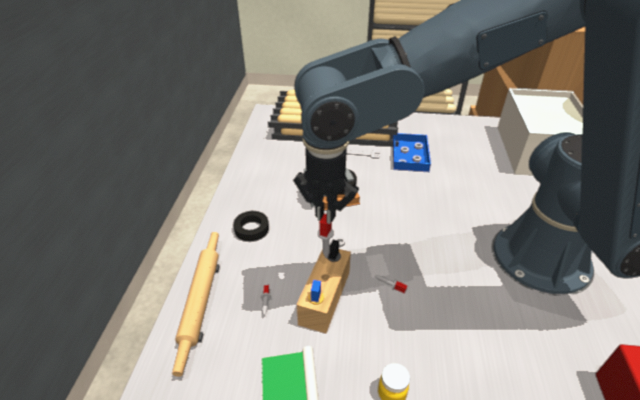

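Side picture: the axle hangs from the gripper at (325,235), and blue and black are still in the stand. Wrist picture: the grip is centred in the jaws, the empty socket shows at (316,176) and the tip at (315,200). Now to just above the hole.

```bash
python3 - <<'E'
from h import *
R=Rdown(np.radians(-16.4))
h=np.array([.5570,-.1983,.236])
manip.move_ptp(h,R)
h[2]=.182
manip.move_l(h,max_speed=.08);manip.dwell(.2)
print(manip.current_time(),manip.current_ee_pos(),manip.current_force(),manip.current_ft_torque())
for n in("wrist","side","top"):
    p,d=manip.grab_frame(n); cal=manip.get_calibration(n)
    np.savez(f"{n}4.npz",p=p,d=d,**cal)
    u,v=proj(cal,[.557,-.198,.09]).astype(int);u0=max(u-45,0);v0=max(v-40,0);print(n,u0,v0)
    cv2.imwrite(f"pics/{n}4.png",cv2.resize(p[v0:v0+75,u0:u0+90,::-1],None,fx=8,fy=8,interpolation=cv2.INTER_CUBIC))
E
```

```text
12.5333 [ 0.55719281 -0.19839228  0.18247107] [-0.07693055  0.26782242 -1.92911037] [ 0.01227917  0.00535076 -0.03518949]
wrist 271 153
side 295 131
top 328 172
```

View pics/wrist4.png

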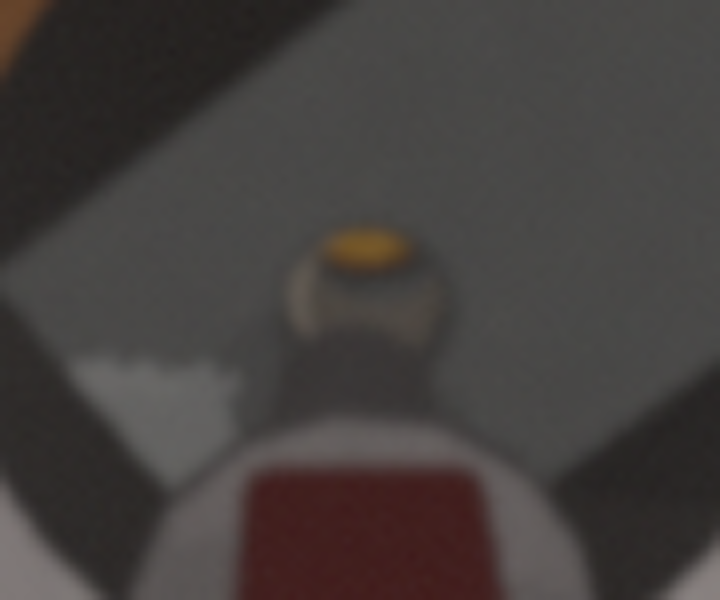

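View pics/side4.png

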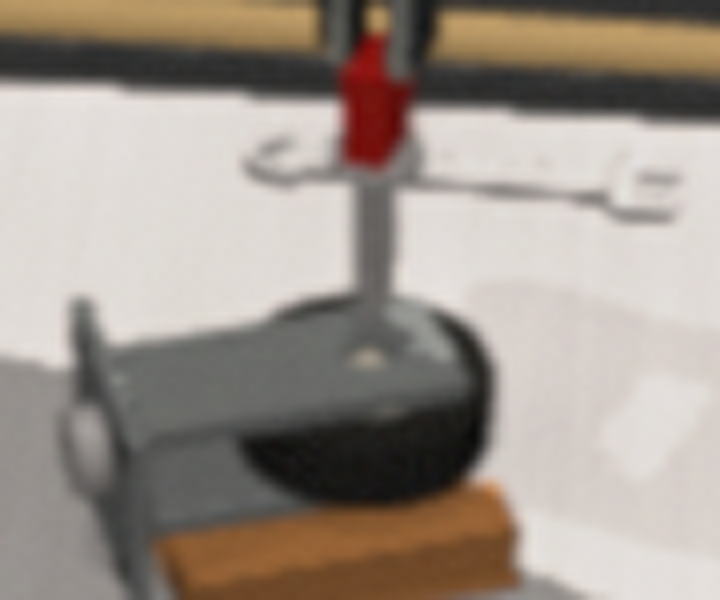

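Wrist crop: the hole is at (369,300) and the shank above it is aligned to about 1 mm sideways. Side crop: the tip is at (378,335), just above the hole at (368,357). The taper will catch it, so I'll lower with force feedback.

```bash
cat >> h.py <<'E'
import json
def descend(h,zend,step,speed,f0,gain=2e-4,lim=12,fz_stop=6,verbose=3,tmax=12):
    h=np.array(h,float);h0=h.copy();i=0;t0=manip.current_time()
    while h[2]>zend+1e-6 and manip.current_time()-t0<tmax:
        h[2]=max(h[2]-step,zend)
        manip.move_l(h,max_speed=speed)
        f=manip.current_force()-f0
        l=f[:2].copy();n=np.linalg.norm(l)
        if n>.8: h[:2]+=gain*l
        if i%verbose==0 or np.linalg.norm(f)>4: print(round(manip.current_time(),2),np.round(h*1e3,1),np.round(manip.current_ee_pos()*1e3,1),np.round(f,1))
        i+=1
        if np.linalg.norm(f)>lim or f[2]>fz_stop or np.linalg.norm(h[:2]-h0[:2])>.005: print("stop",f);break
    return h
E
python3 - <<'E'
from h import *
f0=np.array([-.08,.27,-1.93])
h=descend([.5572,-.1983,.182],.160,.002,.03,f0)
E
```

```text
12.93 [ 557.3 -198.2  180. ] [ 557.1 -198.3  179.8] [ 0.6  0.7 -0.2]
13.68 [ 557.3 -198.2  174. ] [ 557.2 -198.1  173.8] [-0.4 -0.5 -0.2]
14.43 [ 557.3 -198.2  168. ] [ 557.3 -198.1  167.9] [ 0.6  0.5 -0.1]
15.18 [ 557.6 -198.6  162. ] [ 557.4 -198.3  161.9] [ 0.5 -1.5 -0.3]
```

```bash
python3 - <<'E'
from h import *
f0=np.array([-.08,.27,-1.93])
h=descend([.5576,-.1986,.162],.112,.002,.03,f0,gain=2.5e-4,verbose=2)
manip.dwell(.1);print(h,manip.current_time(),manip.current_force()-f0,manip.current_ft_torque())
E
```

```text
15.68 [ 557.5 -198.8  160. ] [ 557.6 -198.6  160. ] [-0.2 -0.9  0. ]
16.18 [ 557.6 -199.   156. ] [ 557.6 -199.   155.9] [ 0.2  0.  -0.2]
16.68 [ 558.  -199.3  152. ] [ 557.9 -199.3  152. ] [ 0.7 -0.7 -0.9]
17.18 [ 558.2 -200.4  148. ] [ 557.8 -199.9  147.9] [ 1.4 -2.5 -0.4]
17.68 [ 558.7 -201.3  144. ] [ 558.5 -200.9  144. ] [ 1.  -1.7  0.9]
18.18 [ 558.4 -201.8  140. ] [ 558.3 -201.6  139.7] [-0.4 -0.8  0.5]
18.68 [ 558.3 -202.1  136. ] [ 558.2 -202.1  135.8] [ 0.3 -0.3  0.2]
19.18 [ 558.6 -202.5  132. ] [ 558.2 -202.1  131.8] [ 0.9 -1.5 -0.3]
19.68 [ 558.7 -202.7  128. ] [ 558.6 -202.6  127.8] [-0.5  0.2  0.8]
20.18 [ 558.3 -202.7  124. ] [ 558.4 -202.8  123.8] [-1.1  0.5  0.9]
20.68 [ 558.3 -202.7  120. ] [ 558.2 -202.7  119.8] [-0.6 -0.2  0.9]
21.18 [ 558.2 -202.4  116. ] [ 558.3 -202.5  115.8] [-0.9  0.5  1.5]
21.68 [ 557.9 -201.9  112. ] [ 558.  -202.2  111.7] [-0.6  1.3  0.3]
[ 0.55789512 -0.20187958  0.112     ] 21.7833 [-1.20780937  0.28263468 -0.83541836] [0.03836053 0.0938078  0.01486869]
```

```bash
python3 - <<'E'
from h import *
for n in("wrist","side"):
    p,d=manip.grab_frame(n); cal=manip.get_calibration(n)
    u,v=proj(cal,[.557,-.198,.09]).astype(int);u0=max(u-50,0);v0=max(v-50,0);print(n,u0,v0)
    cv2.imwrite(f"pics/{n}5.png",cv2.resize(p[v0:v0+75,u0:u0+100,::-1],None,fx=8,fy=8,interpolation=cv2.INTER_CUBIC))
E
```

```text
wrist 262 169
side 290 121
```

View pics/wrist5.png

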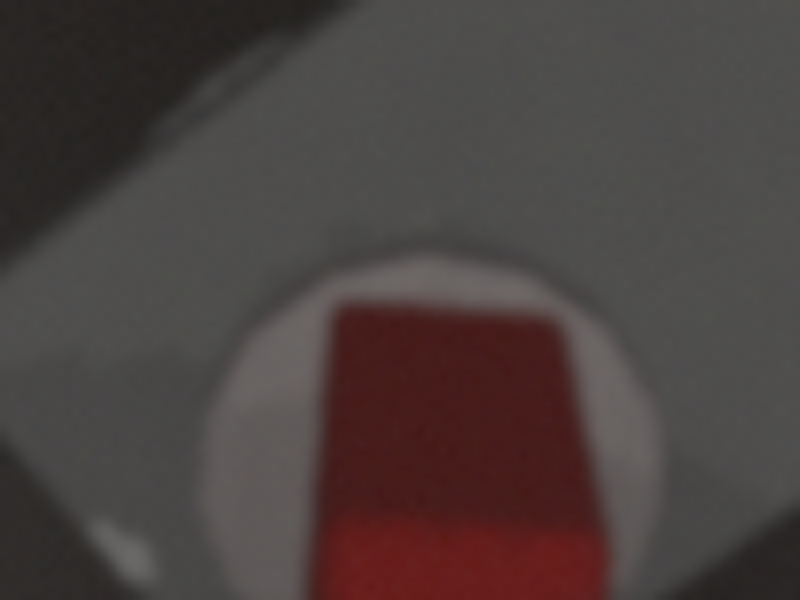

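View pics/side5.png

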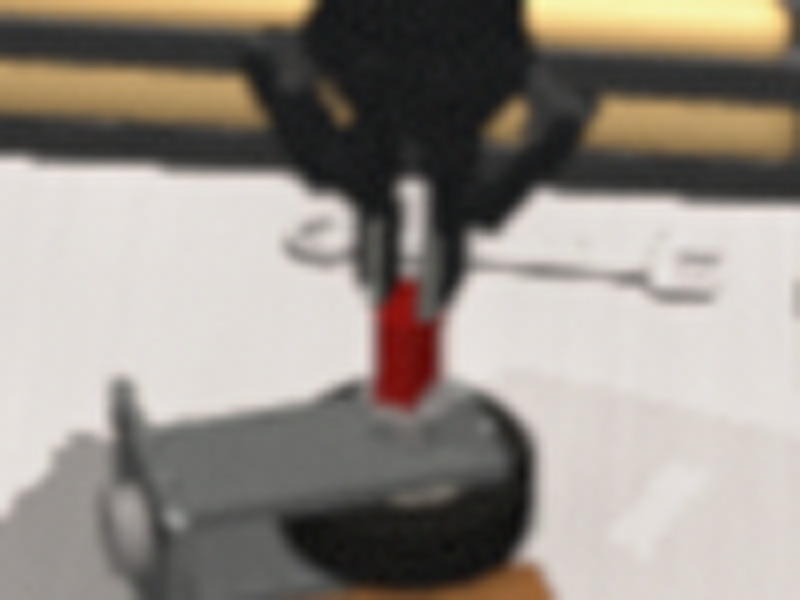

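The side crop shows the shank deep in the caster, with the flange just above the ear at (405,420) and the grip upright. Side forces are low. Next comes the cup, then a gentle press.

```bash
python3 - <<'E'
from h import *
f0=np.array([-.08,.27,-1.93])
h=descend([.5579,-.2020,.112],.1,.001,.01,f0,gain=2e-4,lim=20,fz_stop=16,verbose=2,tmax=15)
manip.dwell(.1);print(h,manip.current_time(),manip.current_force()-f0,manip.current_ft_torque(),manip.current_ee_pos())
E
```

```text
22.13 [ 557.9 -202.   111. ] [ 557.9 -202.   110.9] [ 0.7  0.  -0.7]
22.63 [ 558.  -201.7  109. ] [ 558.  -201.7  108.9] [-0.  -0.7  1.2]
23.13 [ 557.6 -201.5  107. ] [ 558.3 -201.9  107.8] [-1.9  1.1  9.2]
23.39 [ 557.1 -201.5  106. ] [ 558.3 -201.8  107.3] [-2.6  0.1 12.3]
23.66 [ 556.7 -201.4  105. ] [ 558.1 -201.9  106.5] [-1.8  0.7 14.2]
23.92 [ 556.6 -201.4  104. ] [ 557.9 -201.9  105.6] [-0.9 -0.2 12.6]
24.17 [ 556.6 -201.4  103. ] [ 557.8 -201.9  104.6] [-0.6  0.1 13.6]
24.42 [ 556.3 -201.2  102. ] [ 557.8 -201.9  103.7] [-1.5  1.2 14.6]
24.68 [ 556.2 -201.4  101. ] [ 557.6 -201.7  102.6] [-0.5 -1.  13. ]
24.93 [ 556.  -201.2  100. ] [ 557.5 -201.8  101.6] [-0.9  1.  13. ]
[ 0.55599528 -0.20116483  0.1       ] 25.025 [-1.31708815  1.0153524  12.18070412] [0.12271272 0.02252369 0.003463  ] [ 0.55745039 -0.20182947  0.10155114]
```

```bash
python3 - <<'E'
from h import *
f0=np.array([-.08,.27,-1.93])
h=np.array([.5562,-.2013,.1])
def F(n=4):
    return np.mean([manip.current_force() for _ in range(n)],0)-f0
while True:
    h[2]-=.0004
    manip.move_l(h,max_speed=.006)
    manip.dwell(.04)
    f=F(); print(round(manip.current_time(),2),np.round(h*1e3,1),np.round(manip.current_ee_pos()*1e3,1),np.round(f,1))
    if f[2]>17 or np.linalg.norm(f)>21 or h[2]<.090: break
np.save("h.npy",h)
E
```

```text
25.32 [ 556.2 -201.3   99.6] [ 557.4 -201.8  101.1] [-0.4  0.5 13.2]
25.61 [ 556.2 -201.3   99.2] [ 557.4 -201.8  100.7] [-0.6  1.  12.2]
25.9 [ 556.2 -201.3   98.8] [ 557.4 -201.8  100.3] [ 0.8  0.2 13.1]
26.19 [ 556.2 -201.3   98.4] [ 557.4 -201.7   99.8] [-0.5  0.1 12.5]
26.48 [ 556.2 -201.3   98. ] [ 557.4 -201.7   99.5] [-1.4  0.2 12.9]
26.77 [ 556.2 -201.3   97.6] [ 557.5 -201.7   99.4] [-0.9  2.  15.3]
27.07 [ 556.2 -201.3   97.2] [ 557.5 -201.7   99.3] [-1.7  2.  18.4]
```

```bash
python3 - <<'E'
from h import *
f0=np.array([-.08,.27,-1.93])
h=np.load("h.npy")
def F(n=4):
    return np.mean([manip.current_force() for _ in range(n)],0)-f0
for k in range(4):
    f=F()
    if f[2]>19.6: break
    h[2]-=min(.0003,(20.3-f[2])/8e3); manip.move_l(h,max_speed=.005); manip.dwell(.05)
    print(round(manip.current_time(),2),np.round(manip.current_ee_pos()*1e3,1),np.round(F(),1))
for k in range(6):
    manip.dwell(.2); print(np.round(F(),1),np.round(manip.current_ee_pos()*1e3,1))
np.save("h.npy",h); print(manip.current_ft_torque(),manip.current_time())
for n in("wrist","side"):
    p,d=manip.grab_frame(n); cal=manip.get_calibration(n)
    np.savez(f"{n}6.npz",p=p,d=d,**cal)
    u,v=proj(cal,[.557,-.198,.09]).astype(int);u0=max(u-50,0);v0=max(v-50,0);print(n,u0,v0)
    cv2.imwrite(f"pics/{n}6.png",cv2.resize(p[v0:v0+75,u0:u0+100,::-1],None,fx=8,fy=8,interpolation=cv2.INTER_CUBIC))
E
```

```text
27.37 [ 557.6 -201.7   99.3] [-3.3  1.7 20.4]
[-2.5  1.7 20.4] [ 557.6 -201.8   99.3]
[-2.5  1.6 20.6] [ 557.6 -201.7   99.2]
[-3.5  2.4 19.9] [ 557.6 -201.7   99.2]
[-3.2  1.9 20.7] [ 557.6 -201.7   99.2]
[-2.3  1.8 20.8] [ 557.6 -201.7   99.2]
[-2.8  2.3 21. ] [ 557.6 -201.7   99.3]
[ 0.38977186  0.53988426 -0.02521301] 28.5667
wrist 263 178
side 290 121
```

View pics/wrist6.png

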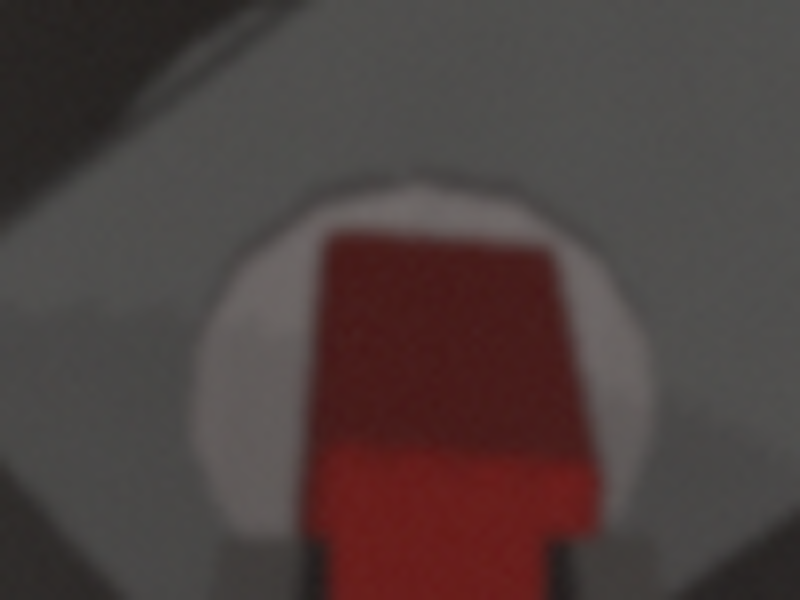

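View pics/side6.png

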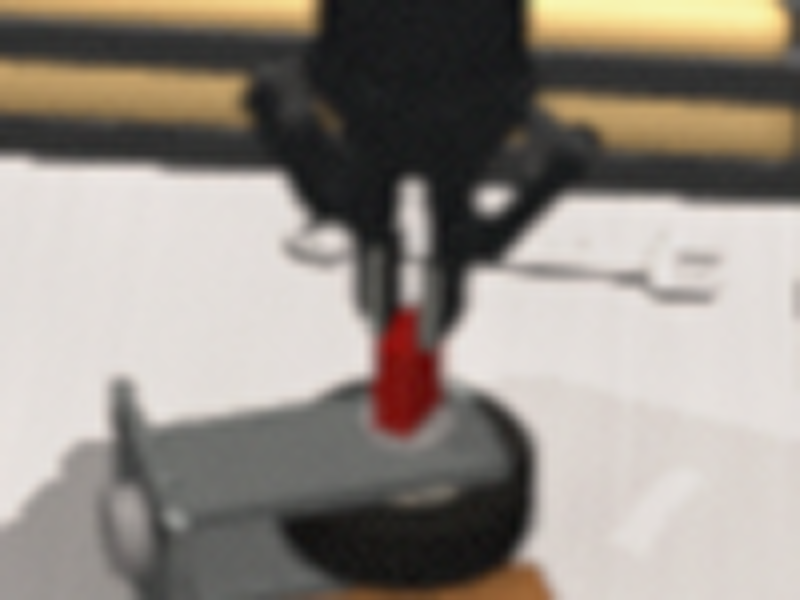

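The flange sits on the ear in both crops (wrist (420,370), side (405,430)). Before releasing I'll check the flange height and tilt against the ear from depth.

```bash
python3 - <<'E'
from h import *
z=np.load("wrist6.npz");c={k:z[k] for k in("camera_matrix","R","t")};d=z["d"]
def pts(x0,x1,y0,y1):
    return np.array([at_d(c,u,v,d[v,u]) for v in range(178+y0//8,178+y1//8) for u in range(263+x0//8,263+x1//8) if d[v,u]>0])
for n,b in dict(ear_up=(330,640,60,140),ear_left=(60,170,330,480),ear_right=(680,760,200,380),fl_left=(215,285,330,480),fl_top=(370,500,198,225),fl_right=(595,640,330,480)).items():
    P=pts(*b);print(n,len(P),np.median(P,0).round(4),P[:,2].std().round(4))
z=np.load("side6.npz");c={k:z[k] for k in("camera_matrix","R","t")};d=z["d"]
for v in range(165,180):print(v,[round(at_d(c,u,v,d[v,u])[2]*1e3) for u in range(328,356,2)])
E
```

```text
ear_up 390 [ 0.5686 -0.1794  0.0806] 0.0006
ear_left 266 [ 0.5338 -0.1952  0.0804] 0.0006
ear_right 219 [ 0.5818 -0.1994  0.0805] 0.0006
fl_left 171 [ 0.5448 -0.1959  0.0863] 0.0006
fl_top 64 [ 0.5629 -0.185   0.0862] 0.0007
fl_right 114 [ 0.5718 -0.2032  0.0856] 0.0106
165 [3, 5, 2, 4, 119, 123, 122, 122, 115, -1, -1, 2, 2, 1]
166 [0, 1, 0, 2, 119, 117, 124, 115, 109, -2, 2, 3, 1, 0]
167 [3, 0, 1, 3, 116, 115, 118, 111, 104, 1, 1, 0, 3, 2]
168 [4, 1, 1, -1, 110, 113, 116, 109, 104, 80, -1, 1, -1, 0]
169 [1, -1, 71, 68, 106, 108, 114, 107, 98, 80, 71, -1, -2, 2]
170 [-3, 71, 78, 80, 103, 105, 108, 104, 92, 80, 79, 70, 5, 1]
171 [80, 80, 78, 78, 101, 104, 102, 97, 90, 82, 82, 68, 70, 2]
172 [80, 81, 77, 80, 95, 99, 100, 93, 85, 79, 79, 72, 74, -1]
173 [79, 81, 82, 83, 94, 96, 97, 91, 87, 79, 78, 68, 73, 69]
174 [84, 80, 81, 83, 870, 93, 91, 87, 84, 78, 82, 80, 70, 71]
175 [83, 80, 77, 78, 87, 87, 91, 86, 87, 80, 79, 83, 70, 71]
176 [80, 80, 82, 78, 82, 87, 88, 85, 86, 82, 78, 83, 69, 69]
177 [84, 80, 84, 79, 80, 82, 85, 84, 80, 82, 82, 80, 70, 72]
178 [82, 80, 81, 81, 80, 82, 82, 80, 76, 80, 75, 80, 79, 73]
179 [80, 79, 82, 80, 80, 82, 80, 83, 82, 81, 77, 80, 75, 69]
```

The flange top reads 5.1–5.8 mm above the ear on three sides, so it is flat and home. The press held at 20–21 N for over 1 s. I'll unload and let go.

```bash
python3 - <<'E'
from h import *
f0=np.array([-.08,.27,-1.93])
h=np.load("h.npy")
h+= [-.0003,.0002,.0015]; manip.move_l(h,max_speed=.01); print(manip.current_force()-f0,manip.current_ee_pos())
manip.set_gripper(.6); print(manip.current_grip_width(),manip.current_force(),manip.current_ee_pos())
p=np.array(manip.current_ee_pos());p[2]=.16
manip.move_l(p,max_speed=.06); p[2]=.24; manip.move_l(p,max_speed=.12);manip.dwell(.2)
print(manip.current_force(),manip.current_time())
for n in("wrist","side"):
    p,d=manip.grab_frame(n); c=manip.get_calibration(n)
    cv2.imwrite(f"pics/{n}7.png",p[:,:,::-1]); np.savez(f"{n}7.npz",p=p,d=d,**c)
p,d=manip.grab_frame("wrist");c=manip.get_calibration("wrist")
u,v=proj(c,[.557,-.2,.08]).astype(int);print(u-40,v-40)
cv2.imwrite("pics/wrist7c.png",cv2.resize(p[v-40:v+40,u-40:u+40,::-1],None,fx=7,fy=7,interpolation=cv2.INTER_CUBIC))
E
```

```text
[-0.11446088 -1.2652917  10.66544148] [ 0.55685313 -0.20154767  0.09942622]
0.6005816067191049 [ 0.33173642 -0.36509483 -0.16809298] [ 0.55578811 -0.20106279  0.09826194]
[-0.24862587  0.17174353 -0.23011757] 31.6167
277 134
```

View pics/wrist7c.png

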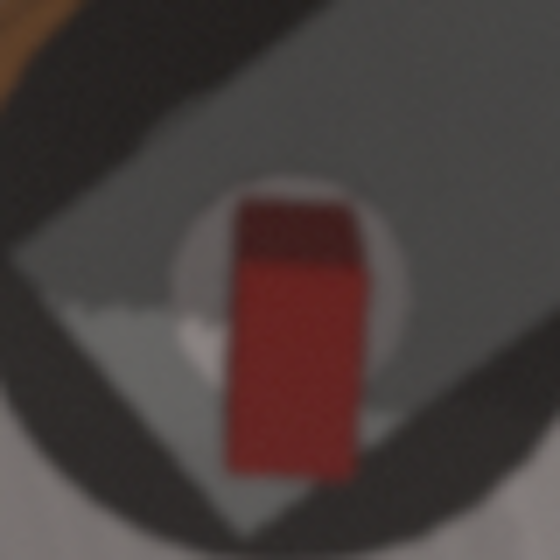

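View pics/side7.png

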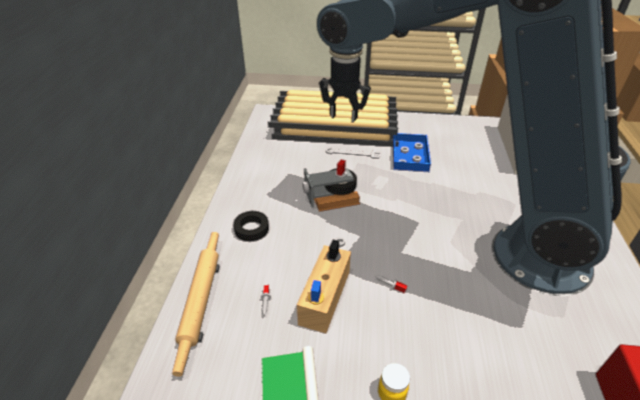

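```bash
python3 - <<'E'
from h import *
z=np.load("wrist7.npz");c={k:z[k] for k in("camera_matrix","R","t")};d=z["d"];z.close
def pts(x0,x1,y0,y1):
    return np.array([at_d(c,u,v,d[v,u]) for v in range(134+y0//7,134+y1//7) for u in range(277+x0//7,277+x1//7) if d[v,u]>0])
for n,b in dict(ear_up=(270,380,100,165),ear_left=(60,150,220,300),ear_right=(430,500,190,280),fl_left=(185,225,250,330),fl_top=(255,335,182,200),fl_right=(375,400,250,330),grip_top_front=(240,350,425,470),grip_top_back=(240,350,270,310)).items():
    P=pts(*b);print(n,len(P),np.median(P,0).round(4))
E
```

```text
ear_up 144 [ 0.5682 -0.1791  0.0806]
ear_left 143 [ 0.5317 -0.1878  0.0807]
ear_right 129 [ 0.5837 -0.1998  0.0806]
fl_left 72 [ 0.5453 -0.1953  0.0866]
fl_top 22 [ 0.5616 -0.1851  0.0864]
fl_right 48 [ 0.5708 -0.2025  0.0858]
grip_top_front 111 [ 0.5547 -0.2105  0.126 ]
grip_top_back 95 [ 0.5606 -0.19    0.1266]
```

The flange reads 5.2–6 mm above the ear, slightly more than nominal. I'll compare with the same depth measure on the seated axle in the stand (picture w2).

```bash
python3 - <<'E'
from h import *
z=np.load("w2.npz");c={k:z[k] for k in("camera_matrix","R","t")};d=z["d"]
def pts(x0,x1,y0,y1):
    return np.array([at_d(c,u,v,d[v,u]) for v in range(120+y0//5,120+y1//5) for u in range(250+x0//5,250+x1//5) if d[v,u]>0])
for n,b in dict(st_l=(205,250,220,310),st_r=(440,490,220,310),fl_left=(275,298,240,290),fl_top=(325,375,186,198),fl_right=(402,420,240,290),gf=(310,375,340,375),gb=(315,380,245,270)).items():
    P=pts(*b);print(n,len(P),np.median(P,0).round(4))
# final, dense fresh average
P=[];c=manip.get_calibration("wrist")
D=np.median([manip.grab_frame("wrist")[1] for _ in range(8)],0);d=D
def q(x0,x1,y0,y1):
    return np.array([at_d(c,u,v,d[v,u]) for v in range(134+y0//7,134+y1//7) for u in range(277+x0//7,277+x1//7) if d[v,u]>0])
def fit(bs):
    A=np.vstack([q(*b) for b in bs]);m=np.median(A,0);X=np.c_[A[:,:2]-m[:2],np.ones(len(A))]
    s=np.linalg.lstsq(X,A[:,2],rcond=None)[0];return m.round(4),s.round(4)
print("ear",fit([(270,380,100,165),(60,150,220,300),(430,500,190,280)]))
print("flange",fit([(185,225,250,330),(255,335,182,200),(375,400,250,330)]))
print("griptop",fit([(245,350,275,465)]))
E
```

```text
st_l 161 [0.5386 0.2    0.0805]
st_r 180 [0.5897 0.1882 0.0805]
fl_left 40 [0.5515 0.1982 0.0855]
fl_top 20 [0.5688 0.211  0.0853]
fl_right 40 [0.5779 0.1921 0.0857]
gf 91 [0.5614 0.1861 0.1253]
gb 65 [0.5668 0.2053 0.1255]
ear (array([ 0.5677, -0.1875,  0.0803]), array([-0.0006,  0.0019,  0.0803]))
flange (array([ 0.5494, -0.1975,  0.0861]), array([-0.0148,  0.038 ,  0.0861]))
griptop (array([ 0.5581, -0.2008,  0.1259]), array([-0.0137,  0.0344,  0.1259]))
```

The depth check shows the axle leaning about 0.035 rad. That is about as far as the hole play allows, with the flange centre some 0.6 mm high: within tolerance, but not quite flat. There is time, so I'll press gently with shut fingers on the high (+y) end of the grip to bed it flat.

```bash
python3 - <<'E'
from h import *
R=Rdown(np.radians(-16.4))
manip.set_gripper(0.0,60)
t=np.array([.5604,-.1925,.134])
manip.move_l(t,R,max_speed=.1);manip.dwell(.15)
f0=np.mean([manip.current_force() for _ in range(5)],0);print(f0,manip.current_ee_pos())
F=lambda:np.mean([manip.current_force() for _ in range(4)],0)-f0
while t[2]>.118:
    t[2]-=.0005;manip.move_l(t,max_speed=.008);manip.dwell(.03);f=F()
    if f[2]>1.5:print(np.round(t*1e3,1),np.round(manip.current_ee_pos()*1e3,1),np.round(f,1))
    if f[2]>13.5 or np.linalg.norm(f)>17:break
manip.dwell(.5);print(F(),manip.current_ee_pos(),manip.current_time())
p=np.array(manip.current_ee_pos());p[2]=.24
manip.move_l(p,max_speed=.1);manip.set_gripper(.6);manip.dwell(.2)
c=manip.get_calibration("wrist");fr=[manip.grab_frame("wrist") for _ in range(8)]
pic=fr[0][0];d=np.median([x[1] for x in fr],0)
np.savez("w8.npz",p=pic,d=d,**c)
u,v=proj(c,[.557,-.2,.08]).astype(int);print(u-40,v-40,manip.current_time())
cv2.imwrite("pics/wrist8c.png",cv2.resize(pic[v-40:v+40,u-40:u+40,::-1],None,fx=7,fy=7,interpolation=cv2.INTER_CUBIC))
E
```

```text
[ 0.21634307  1.63158087 -0.41307098] [ 0.5606445  -0.19265307  0.13455313]
[-0.22464267 -0.56129723  0.15950574] [ 0.56041851 -0.19248602  0.11801374] 43.6333
275 142 46.1417
```

View pics/wrist8c.png

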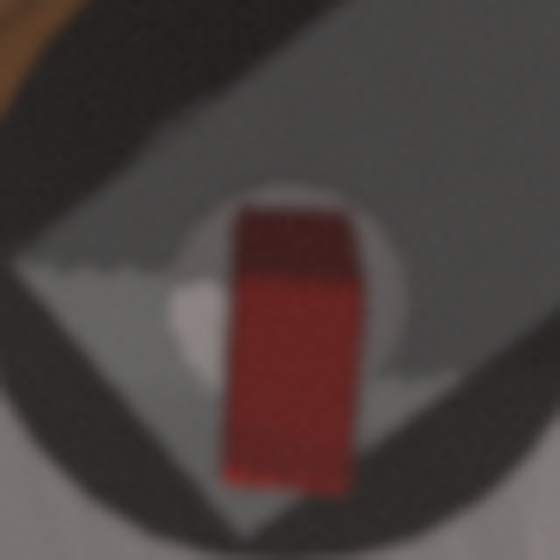

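There was no contact down to 118 mm, which disagrees with the grip top at 125 mm. I'll check the finger state and the axle.

```bash
python3 - <<'E'
from h import *
z=np.load("w8.npz");c={k:z[k] for k in("camera_matrix","R","t")};d=z["d"]
def q(x0,x1,y0,y1):
    return np.array([at_d(c,u,v,d[v,u]) for v in range(142+y0//7,142+y1//7) for u in range(275+x0//7,275+x1//7) if d[v,u]>0])
def fit(bs):
    A=np.vstack([q(*b) for b in bs]);m=np.median(A,0);X=np.c_[A[:,:2]-m[:2],np.ones(len(A))]
    s=np.linalg.lstsq(X,A[:,2],rcond=None)[0];return m.round(4),s.round(4)
print("ear",fit([(270,380,100,165),(60,150,220,250),(430,500,190,280)]))
print("flange",fit([(185,222,260,330),(255,335,190,204),(372,398,260,330)]))
print("griptop",fit([(245,345,290,475)]))
print(manip.current_grip_width(),manip.current_ee_pos(),manip.current_time())
E
```

```text
ear (array([ 0.5731, -0.1832,  0.0805]), array([0.0004, 0.0029, 0.0805]))
flange (array([ 0.5571, -0.1963,  0.0863]), array([-0.0104,  0.033 ,  0.0863]))
griptop (array([ 0.5582, -0.2003,  0.1262]), array([-0.009 ,  0.0315,  0.1262]))
0.6023591308399865 [ 0.56041339 -0.19249849  0.24000429] 46.1417
```

The axle hasn't moved. It leans about 0.033 rad and the flange is about 0.6 mm high, with both within limits and bounded by the hole play. Another bedding try would gain little for its risk, so I'm handing in with the arm clear.

```bash
python3 - <<'E'
from h import *
print(manip.current_time(),manip.current_force()); manip.sign_off()
E
```

```text
46.1417 [ 0.1189783  -0.49967748  0.77929491]
the job is handed in; nothing more can be done
```

I took the red-gripped axle from the stand's middle socket and threaded it down through the caster under force feedback, with light side forces. I then pushed the cup down and held the axle at about 20–21 N for just over 1 s. After that I unloaded, released, backed the arm off clear and signed off at 46 s.

**Force:** the highest vertical reading I saw was about 21 N, against the 28 N limit. The readings were taken between steps, so they are not a continuous record.

**Final depth check:** the axle is home and at rest.
- The flange is about 0.6 mm above flat at its centre; the limit is 1.5 mm.
- The axle leans about 0.033 rad; the limit is 0.05. That is inside tolerance but not perfectly flat. It leans about as far as the play in the holes allows.

**What failed or disagreed:**
- **Bedding attempt:** I tried to press the grip's high end down with shut fingers. The fingers met nothing down to 118 mm, although the grip top is at about 125 mm. I don't know why, because I did not read the finger opening then. The axle did not move measurably.
- **Hole position:** the feel-guided descent ended about 4 mm in -y from where the camera put the hole.
- **Landing height:** the flange landed with the tool about 2 mm higher than I had predicted from the grasp.

**Other items:** in the last side picture, taken before the bedding attempt, the blue and black pins were in their sockets and the bystanders in view looked unmoved. I judged that by eye and did not measure it.

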